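# Swing down the amber supply flap with the hook pole

## Task

Pick up the blue-handled hook pole, slip its hook into the red eye on the amber flap and swing that flap all the way down with it. Then unhook and gently lay the pole flat on the bench again; leave the white flap as it is.

Things in the scene. Friction and masses are not known exactly. Their poses are not given: they have to be found in the camera images.
- pole: Hook pole, 0.16 kg, flat on the bench: steel rod 12 mm thick, 275 mm long, blue handle 24 mm square, 100 mm long. Origin: middle of the 10 mm thick side pin that makes it an L, 12 mm over the bench. Own axes, z up: pin along y, -22.5 to +22.5 mm (free end +y); rod along x at y -22.5, from x 0 back to -275; handle centre (and balance) x -125, y -22.5. Not the scraper with the yellow handle.
- amber_flap_eye (a point): Centre of the red ring standing mid-width on the amber flap's top edge: hole 36 mm, bar 8 mm thick. The hole's axis is own y, level: a pin enters sideways. Own x points into the cabinet, z from hinge to eye. The hinge axis, parallel to y, is 124 mm away along -z, 160 mm over the bench. Flap 188 mm wide, 8 thick, 16 at its top lip, 100 mm from the hinge; roof 260 mm, shut eye 284 mm over the bench.
- amber_flap (a joint): Angle of the amber flap about the level hinge at its lower edge, rad: 0 = shut, upright; grows as its top swings out towards the robot and down, to the stop at 1.3, nearly level. May start ajar (up to 0.25). Stiff hinge: it stays where left; 2 to 3 N at the eye swings it. It is on the front of a 220 mm wide pink and white cabinet, left or right.
- white_flap (a joint): Angle of the white flap on the other cabinet, which is otherwise identical and has a red ring too; same meaning, starts at 0 to 0.15. Leave it alone.

How it is judged:
By the outcome, as a careful person would: the job done as asked, in the order asked, and still so for the second after the job is handed in, with the robot touching nothing.
It also fails if it takes over 72 s, if anything falls off the work surface, if the arm or the gripper's body presses on something with over 40 N, if the wrist force passes 120 N, or if a joint passes its speed limit or range.

## Robot

A 6-joint arm with a two-finger parallel gripper is mounted at the origin on the work surface. World frame = base frame: x ahead of the robot, y to its left, z up, the work surface at z = 0. Lengths are in m, angles in rad, forces in N, time in s.
With the tool pointing down it reaches from about 0.325 to 0.9 m from the base axis. Payload 6.1 kg.
Tool frame: the origin (TCP) lies midway between the tips of the shut fingers; the grasp point (between the pads) lies 19 mm behind it; z points along the fingers, y is the line along which they close (so a half turn about z gives the same grasp; the last joint's range is limited). The gripper opens to 85 mm and grips with 20 to 120 N. Pads are 22 mm wide; open, the fingers measure 114 mm over their backs; the gripper's body (76 mm by 85 mm) begins 54 mm behind the grasp point. The pads swing forward as they close: fully open they stand 13 mm farther back than shut.
Start: joints at [-0.126, 0.22, 1.526, -0, 1.395, -0.126], TCP at [0.625, -0, 0.231] pointing down, gripper open.
Joint ranges: [-2.98, 2.98], [-0.91, 2.08], [0.09, 2.57], [-1.24, 4.39], [0.2, 2.65], [-2.68, 2.68]. Speed limits (rad/s): [2.57, 2.57, 3.01, 3.14, 3.14, 3.14].

## Interface

Orientations are given as a unit quaternion [x, y, z, w].
In Python, from cell import bot gives the robot as it stands.
- The arm moves only by the tool servo_tool, never from a script. Its argument "rows" is a list of rows, each a list of 5 numbers: the gripper's target within -1 to 1 (shut at 1, half-way at 0, fully open at -1), then the shift along the tool's x, y, z in units of 50 mm (1.0 is 50 mm), then the turn about the tool's z in units of 10 degrees (1.0 is 10 degrees). In form: [[grip, dx, dy, dz, spin], ...]. A call has 1 to 20 rows; each row shifts and turns the commanded pose from where the row before left it, along the tool's axes as they then stand; what a row does not reach is not made up. A row lasts 1/8 s, in which the tool goes at most 62.5 mm and 10.7 degrees, less where a joint would pass 70% of its speed; a pose out of reach is approached as far as the arm can. A call is refused whole if a number of a shift passes 1 or a number of a turn 1, either way. A call with a gripper value outside its range is refused whole. The fingers move at their own pace and stop on an object; "squeeze" is the grip in N (left out, the last holds). Time passes only in rows, so rows that do not move let the fingers close. It gives the time, the measured TCP pose, the force, the opening and the grip force at its end, in the units of the state.
- bot.get_obs(): the state, without advancing time (a new reading comes with each control period).
- bot.get_image(name): name is "scene" or "side" or "wrist"; returns the picture (400x640x3 uint8, red, green, blue); there is no depth.
- bot.get_calibration(name): a dict with "mtx" (3x3 intrinsics, pixels), "rvec" (rotation vector, rad) and "tvec" (3), from world to camera coordinates, as OpenCV has them; the wrist camera has in their place "tool_from_camera" (4x4, takes a point from camera to tool coordinates, whose origin is the TCP and whose axes are the flange's). Camera axes: x right, y down, z forward; pixel columns grow to the right and rows downward; lengths in m; the calibration is good to about 2 mm. A picture is of the moment at which its call begins: read the wrist's pose just before it. get_calibration takes no time and is no camera call.
- bot.job_done(): hands the job in; it is judged then, once.
Trained networks look in the newest picture that a camera, given by its name, has taken for a name from the list of things; names that differ only in an ending like _2 or _b are one class to them, and where a whole thing is asked for, a point or a joint stands for the part that bears it (a point fixed in the world has none). Each returns a list of dicts, best first, with "conf" (0 to 1); they miss things now and then, are a little off and sometimes report something else, mostly with a low value. They report only what shows in the picture. A call takes as long as a camera call.
- bot.search_frame(camera, label): "at" ([x, y, z] in m, in the coordinates of the camera as it stood for that picture, good to about 4 mm: the middle of the surface that is visible of it).
- bot.cut_out(camera, label): "pixels" (400x640 bool, what is visible of it).
- bot.tip_of(camera, label): "at" ([x, y, z] in m, in the coordinates of the camera as it stood for that picture, good to about 4 mm: a listed point, or the origin of a listed thing).
The state is a dict: "clock": time; "joints": joint angles; "joint_vel": joint speeds; "effort": joint torques, N m; "tcp_pos": TCP position; "orientation": TCP orientation; "contact_force": force on the tool from outside, world axes, zero at the start; "ft_torque": the same for the moment, N m; "width": finger opening in m; "gripper_force": force on a finger pad.
Only numpy, scipy, OpenCV 4.12 (cv2) and the standard library are available. Lean on these libraries where they do the work, as an engineer would, in place of code of your own. Each camera call takes 0.05 s, during which the arm holds its last target. There are 200 camera calls.

## Working session

There is one attempt and no reset: what is moved stays moved. The work goes in short steps, Python scripts to look and compute and a tool call to move; the robot and the scene stay as the last step left them, time stands still between calls to the robot, and variables do not carry over. Pictures are saved under pics/ and viewed, at most 10 in all, crops included, and the job is handed in when it is done.

Besides the shell and the picture viewer there is one more tool, called after "Request:" by a JSON object that holds its "op" and its "data", one argument or row to a line. servo_tool: Moves the arm, as the interface text tells. Its arguments: {"type":"object","properties":{"rows":{"type":"array"},"squeeze":{"type":"number"}},"required":["rows"]}

```bash
mkdir -p pics
cat > h.py <<'E'
from cell import bot
import numpy as np, cv2
from scipy.spatial.transform import Rotation as R
def cam2w(cam):
    c=bot.get_calibration(cam)
    if cam=='wrist':
        o=bot.get_obs(); T=np.eye(4); T[:3,:3]=R.from_quat(o['orientation']).as_matrix(); T[:3,3]=o['tcp_pos']
        return T@np.array(c['tool_from_camera'])
    Rm=cv2.Rodrigues(np.array(c['rvec'],float))[0]; T=np.eye(4); T[:3,:3]=Rm.T; T[:3,3]=-Rm.T@np.array(c['tvec'],float).ravel(); return T
def w(cam,p): T=cam2w(cam); return T[:3,:3]@np.array(p)+T[:3,3]
def look(cam,name=None):
    im=bot.get_image(cam)
    if name: cv2.imwrite(f'pics/{name}.png',im[:,:,::-1])
    return im
E
python3 - <<'E'
from h import *
ims=[]
for c in ['scene','side','wrist']:
    im=look(c,c)
    for l in ['pole','amber_flap_eye']:
        for d in bot.tip_of(c,l)[:3]: print(c,l,'tip',w(c,d['at']).round(4),round(d['conf'],2))
    for l in ['pole','amber_flap','white_flap']:
        for d in bot.search_frame(c,l)[:3]: print(c,l,'mid',w(c,d['at']).round(4),round(d['conf'],2))
a=[cv2.imread(f'pics/{c}.png') for c in ['scene','side']]
cv2.imwrite('pics/both.png',cv2.resize(np.vstack(a),(480,600)))
print(bot.get_obs())
E
```

```text
scene amber_flap_eye tip [ 0.6609 -0.1669  0.28  ] 0.55
scene pole mid [0.4839 0.346  0.018 ] 0.79
scene amber_flap mid [ 0.6623 -0.1665  0.2525] 0.61
scene white_flap mid [0.6818 0.1663 0.2584] 0.6
side pole tip [0.5738 0.3512 0.0147] 0.77
side amber_flap_eye tip [ 0.6564 -0.172   0.283 ] 0.63
side pole mid [0.4437 0.3403 0.0188] 0.86
side amber_flap mid [ 0.6632 -0.1818  0.2585] 0.83
side white_flap mid [0.6825 0.153  0.2586] 0.68
wrist pole mid [0.6811 0.094  0.2539] 0.53
wrist amber_flap mid [ 0.6607 -0.0757  0.1972] 0.75
wrist white_flap mid [0.6814 0.0928 0.2549] 0.57
{'clock': 0.9, 'joints': array([-1.26114172e-01,  2.20399559e-01,  1.52650537e+00, -1.46816688e-06,
        1.39471684e+00, -1.26126494e-01]), 'joint_vel': array([-6.73337730e-04,  1.84338960e-04,  6.36804477e-04, -5.01692494e-04,
       -8.18944685e-05, -8.51554889e-04]), 'effort': array([-3.76025901e-04, -4.96834052e+01, -3.89735806e+01, -2.53936141e-04,
        6.95912913e-04,  6.20797664e-06]), 'tcp_pos': array([ 6.24984423e-01, -1.11961989e-05,  2.31297069e-01]), 'orientation': array([ 7.07102334e-01,  7.07111229e-01, -9.48835808e-06, -1.10639776e-05]), 'contact_force': array([ 0.92135774,  0.39383599, -0.17211873]), 'ft_torque': array([-0.04662043,  0.01249974,  0.01789785]), 'gripper_force': 0.0, 'width': 0.08548703360775375}
```

View pics/scene.png

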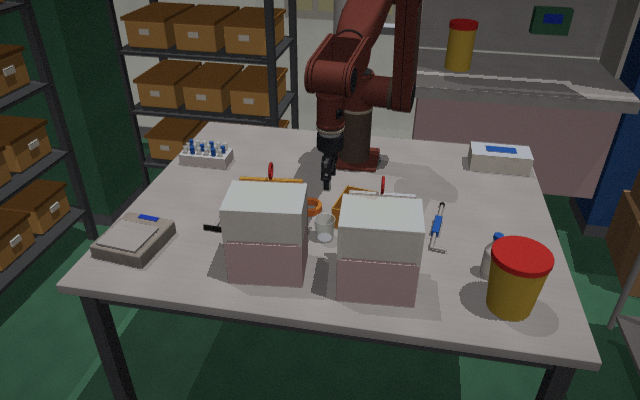

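View pics/side.png

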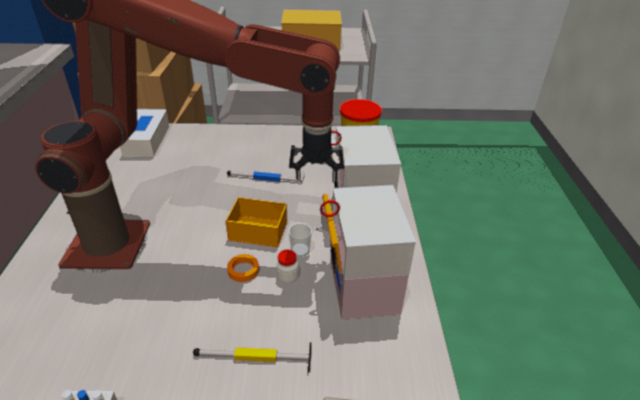

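The amber flap is on the right-hand cabinet (y≈-0.17), with its ring at side pixel (330,208). The pole, with its blue handle at side (267,177), lies at y≈0.34 along +x. The yellow scraper at side (255,354) is the decoy. I'll move over the pole.

Request:
{"op": "servo_tool", "data": {
  "rows": [
    [-1,0,-0.9,0,0],
    [-1,0,-0.9,0,0],
    [-1,0,-0.9,0,0],
    [-1,0,-0.9,0,0],
    [-1,0.95,0,0,0],
    [-1,0.95,0,0,0],
    [-1,0.95,0,0,0],
    [-1,0.95,0,0,0],
    [-1,0.95,0,0,0],
    [-1,0.95,0,0,0],
    [-1,0.95,0,0,0],
    [-1,0,0,0,1],
    [-1,0,0,0,1],
    [-1,0,0,0,1],
    [-1,0,0,0,1],
    [-1,0,0,0,1],
    [-1,0,0,0,1],
    [-1,0,0,0,1],
    [-1,0,0,0,1],
    [-1,0,0,0,1]
  ],
  "squeeze": 100
}}

```text
clock: 3.4
tcp_pos: [0.445, 0.3325, 0.2314]
orientation: [1.0, -0.003, 0.0, -0.0]
contact_force: [0.0, 0.1, -0.0]
width: 0.0854
gripper_force: 0.0
```

```bash
cat >> h.py <<'E'
def pix2plane(cam,uv,z):
    T=cam2w(cam); K=np.array(bot.get_calibration(cam)['mtx']); d=(np.linalg.inv(K)@np.c_[uv,np.ones(len(uv))].T).T@T[:3,:3].T
    return T[:3,3]+d*((z-T[2,3])/d[:,2])[:,None]
E
python3 - <<'E'
from h import *
o=bot.get_obs(); print(o['tcp_pos'].round(4),R.from_quat(o['orientation']).as_matrix().round(3).tolist(),o['joints'].round(2))
im=look('wrist','w1')
for l in ['pole']:
    for d in bot.tip_of('wrist',l)[:3]: print('tip',w('wrist',d['at']).round(4),d['conf'])
    for d in bot.search_frame('wrist',l)[:3]: print('mid',w('wrist',d['at']).round(4),d['conf'])
for c in ['wrist','scene','side']:
    if c!='wrist': im=look(c,c+'2')
    for l,z in [('pole',.018),]:
        for d in bot.cut_out(c,l)[:1]:
            m=d['pixels']; hsv=cv2.cvtColor(im,cv2.COLOR_RGB2HSV)
            b=m&(hsv[...,0]>95)&(hsv[...,0]<130)&(hsv[...,1]>140)
            for nm,mm,z in [('all',m,.012),('blue',b,.022)]:
                uv=np.argwhere(mm)[:,::-1]
                if len(uv)<10: continue
                P=pix2plane(c,uv,z)[:,:2]; r=cv2.minAreaRect(P.astype(np.float32)*1000); print(c,nm,len(uv),P.mean(0).round(4),r, 'px',uv.min(0),uv.max(0))
E
```

```text
[0.445  0.3325 0.2314] [[1.0, -0.006, 0.0], [-0.006, -1.0, 0.0], [0.0, -0.0, -1.0]] [ 0.5   0.05  1.71 -0.    1.38  2.08]
tip [0.5804 0.3463 0.0106] 0.61
mid [0.4711 0.3411 0.02  ] 0.8
wrist all 4426 [0.4675 0.3461] ((443.42584228515625, 348.478759765625), (284.2769470214844, 54.11647033691406), 0.5241628885269165) px [274  23] [330 280]
wrist blue 1847 [0.4538 0.3446] ((451.7462463378906, 344.9178771972656), (21.91144561767578, 98.62468719482422), 81.11356353759766) px [293 114] [324 206]
scene all 235 [0.474 0.345] ((445.7464599609375, 347.7187194824219), (283.21783447265625, 44.06389617919922), 0.39500170946121216) px [431 203] [445 250]
scene blue 120 [0.4586 0.3436] ((461.8297424316406, 342.934326171875), (22.202787399291992, 118.86316680908203), 81.55425262451172) px [432 215] [441 235]
```

View pics/w1.png

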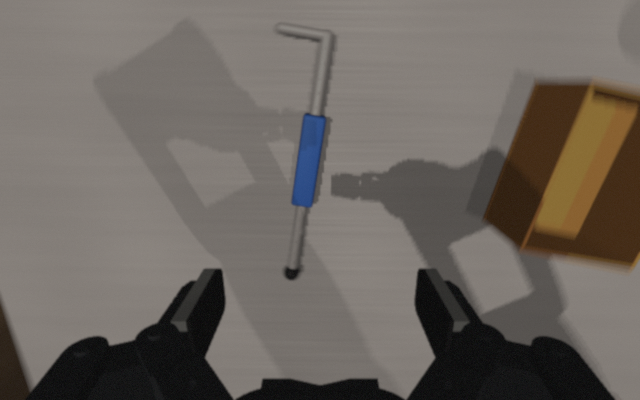

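The hook's free end points left (+y) in wrist picture pixel (280,28), and the handle spans (293–324, 114–206). The pole's yaw is about -8.9° and the handle centre is at (0.452, 0.345). I'll align and come down part way.

Request:
{"op": "servo_tool", "data": {
  "rows": [
    [-1,0.54,-0.27,0,0],
    [-1,0,0,0.5,0.86],
    [-1,0,0,0.9,0],
    [-1,0,0,0.9,0],
    [-1,0,0,0.5,0],
    [-1,0,0,0,0],
    [-1,0,0,0,0]
  ]
}}

```text
clock: 4.68
tcp_pos: [0.4729, 0.3465, 0.0927]
orientation: [0.997, -0.075, 0.001, -0.001]
contact_force: [-0.4, -0.3, 0.1]
width: 0.0855
gripper_force: 0.0
```

```bash
cat > chk.py <<'E'
from h import *
o=bot.get_obs(); Rm=R.from_quat(o['orientation']).as_matrix(); print(o['tcp_pos'].round(4),'yaw',np.degrees(np.arctan2(Rm[1,0],Rm[0,0])).round(2),'w',o['width'])
im=look('wrist','w2')
for d in bot.cut_out('wrist','pole')[:1]:
    m=d['pixels']; hsv=cv2.cvtColor(im,cv2.COLOR_RGB2HSV)
    b=m&(hsv[...,0]>95)&(hsv[...,0]<130)&(hsv[...,1]>140)
    uv=np.argwhere(b)[:,::-1]; P=pix2plane('wrist',uv,.024)[:,:2]; print(P.mean(0).round(4),cv2.minAreaRect(P.astype(np.float32)*1000),uv.min(0),uv.max(0))
    q=(P-o['tcp_pos'][:2])@Rm[:2,:2]*1000
    print('in tool axes mm', [q.min(0),q.max(0)],cv2.minAreaRect(q.astype(np.float32)))
E
python3 chk.py
```

```text
[0.4729 0.3465 0.0927] yaw -8.57 w 0.08545183168703062
[0.4571 0.3447] ((454.4459228515625, 345.25726318359375), (22.577983856201172, 101.36550903320312), 81.47510528564453) [309 171] [343 304]
in tool axes mm [array([-68.72899605,  -7.35769125]), array([32.63333221, 15.27313902])] ((-18.042320251464844, 3.954092502593994), (22.57796859741211, 101.36536407470703), 89.9510498046875)
```

Request:
{"op": "servo_tool", "data": {
  "rows": [
    [-1,0.08,0.08,0.6,0],
    [-1,0,0,0.6,0],
    [-1,0,0,0.56,0],
    [-1,0,0,0,0],
    [1,0,0,0,0],
    [1,0,0,0,0],
    [1,0,0,0,0],
    [1,0,0,0,0],
    [1,0,0,0,0],
    [1,0,0,0,0],
    [1,0,0,0,0],
    [1,0,0,0,0]
  ],
  "squeeze": 100
}}

```text
clock: 6.28
tcp_pos: [0.4763, 0.342, 0.0047]
orientation: [0.997, -0.075, 0.001, -0.001]
contact_force: [-0.2, -0.0, 6.2]
width: 0.0221
gripper_force: 100.6
```

Request:
{"op": "servo_tool", "data": {
  "rows": [
    [1,0,0,-0.3,0],
    [1,0,0,-0.7,0],
    [1,0,0,-0.9,0],
    [1,0,0,-0.9,0],
    [1,0,0,-0.9,0],
    [1,0,0,-0.9,0],
    [1,0,0,-0.9,-0.86],
    [1,-0.6,0,0,0],
    [1,0,0,0,0],
    [1,0,0,0,0]
  ]
}}

```text
clock: 7.52
tcp_pos: [0.4453, 0.3413, 0.2782]
orientation: [1.0, 0.0, 0.0, 0.0]
contact_force: [0.1, -0.2, -0.9]
width: 0.0218
gripper_force: 99.5
```

```bash
cat > pin.py <<'E'
from h import *
import sys
o=bot.get_obs(); Rm=R.from_quat(o['orientation']).as_matrix(); print(o['tcp_pos'].round(4),'yaw',np.degrees(np.arctan2(Rm[1,0],Rm[0,0])).round(2),'w',o['width'],o['contact_force'].round(1),o['clock'],o['joints'].round(2))
for c in ['wrist','scene','side']:
    look(c,c+sys.argv[1])
    for d in bot.tip_of(c,'pole')[:2]:
        p=w(c,d['at']); print(c,'pole',p.round(4),round(d['conf'],2),'in tool',(Rm.T@(p-o['tcp_pos'])).round(4))
    for d in bot.tip_of(c,'amber_flap_eye')[:2]: print(c,'eye',w(c,d['at']).round(4),round(d['conf'],2))
E
python3 pin.py 3
```

```text
[0.4453 0.3413 0.2782] yaw 0.01 w 0.021849837102780316 [ 0.1 -0.2 -0.9] 7.525 [ 0.51  0.04  1.64 -0.    1.46  2.08]
wrist pole [0.5441 0.362  0.2847] 0.73 in tool [ 0.0988 -0.0208 -0.0064]
scene pole [0.5425 0.3616 0.2871] 0.66 in tool [ 0.0972 -0.0204 -0.0089]
scene eye [ 0.6618 -0.1679  0.2857] 0.6
side pole [0.544  0.3681 0.2879] 0.94 in tool [ 0.0987 -0.0269 -0.0096]
side eye [ 0.6545 -0.1721  0.283 ] 0.62
```

View pics/wrist3.png

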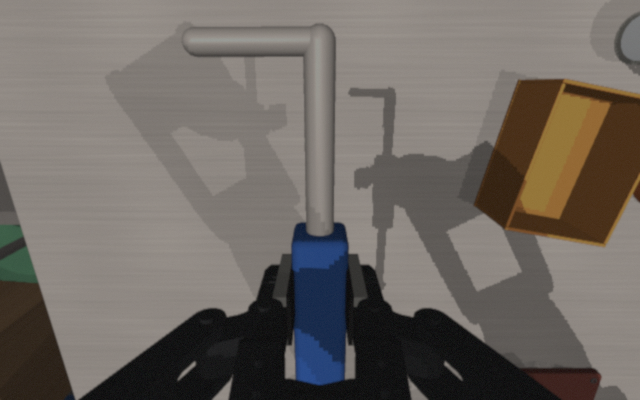

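Request:
{"op": "servo_tool", "data": {
  "rows": [
    [1,0,0.5,0,0],
    [1,0,0.8,0,0],
    [1,0,0.8,0,0],
    [1,0,0.8,0,0],
    [1,0,0.8,0,0],
    [1,0,0.8,0,0],
    [1,0,0.8,0,0],
    [1,0,0.8,0,0],
    [1,0,0.8,0,0],
    [1,0,0.8,0,0],
    [1,0,0.8,0,0],
    [1,0,0.8,0,0],
    [1,0,0.8,0,0],
    [1,0,0.8,0,0],
    [1,0,0.8,0,0],
    [1,0,0.5,0,0],
    [1,0,0,0,0],
    [1,0,0,0,0]
  ]
}}

```text
clock: 10.22
tcp_pos: [0.4453, -0.268, 0.2781]
orientation: [1.0, -0.0, -0.0, -0.0]
contact_force: [-0.2, 0.3, -0.4]
width: 0.0219
gripper_force: 99.5
```

```bash
python3 pin.py 4
python3 - <<'E'
from h import *
o=bot.get_obs()
# red ring pixels fit in views, plus amber flap top-edge line
for c in ['wrist','scene','side']:
    im=look(c); hsv=cv2.cvtColor(im,cv2.COLOR_RGB2HSV)
    for d in bot.cut_out(c,'amber_flap')[:1]:
        m=d['pixels']; uv=np.argwhere(m); print(c,m.sum(),uv.min(0),uv.max(0),d['conf'])
        red=cv2.dilate(m.astype(np.uint8),np.ones((25,25)))>0
        red&=((hsv[...,0]<5)|(hsv[...,0]>174))&(hsv[...,1]>150)
        ru=np.argwhere(red)[:,::-1]; 
        if len(ru)>8: print('red',len(ru),ru.min(0),ru.max(0),cv2.minAreaRect(ru.astype(np.float32)))
E
```

```text
[ 0.4453 -0.268   0.2781] yaw -0.0 w 0.021936848922210744 [-0.2  0.3 -0.4] 10.225 [-0.69 -0.06  1.74  0.    1.47  0.88]
wrist pole [ 0.5469 -0.2477  0.2862] 0.92 in tool [ 0.1016 -0.0202 -0.0081]
scene pole [ 0.5422 -0.2449  0.2871] 0.53 in tool [ 0.0969 -0.0231 -0.0089]
scene eye [ 0.6559 -0.1717  0.2872] 0.54
side pole [ 0.545  -0.2432  0.2854] 0.64 in tool [ 0.0997 -0.0248 -0.0073]
side eye [ 0.6578 -0.1693  0.282 ] 0.95
scene 340 [163 239] [182 302] 0.57
red 64 [268 163] [272 178] ((270.0, 170.5), (15.0, 4.0), 90.0)
side 547 [195 320] [270 340] 0.75
red 78 [321 200] [338 216] ((329.5, 208.0), (16.0, 17.0), 90.0)
```

View pics/wrist4.png

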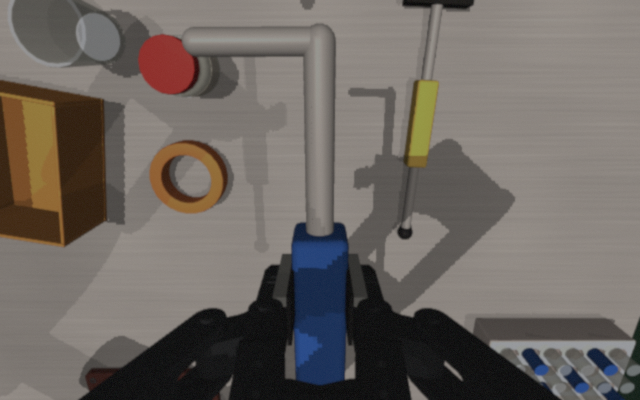

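Run:
```python
from h import *
def P(c):
    k=bot.get_calibration(c); return np.array(k['mtx'])@np.c_[cv2.Rodrigues(np.array(k['rvec'],float))[0],np.array(k['tvec'],float).ravel()]
X=cv2.triangulatePoints(P('scene'),P('side'),np.array([[270.],[170.5]]),np.array([[329.5],[208.]])); print((X[:3]/X[3]).ravel())
a=cv2.imread('pics/scene4.png')[150:300,200:330]; b=cv2.imread('pics/side4.png')[170:330,290:430]
a=cv2.resize(a,(390,450),interpolation=cv2.INTER_CUBIC); b=cv2.resize(b,(394,450),interpolation=cv2.INTER_CUBIC)
cv2.imwrite('pics/crop4.png',np.hstack([a,b]))
```

```text
[ 0.6569237  -0.17017381  0.28293137]
```

View pics/crop4.png

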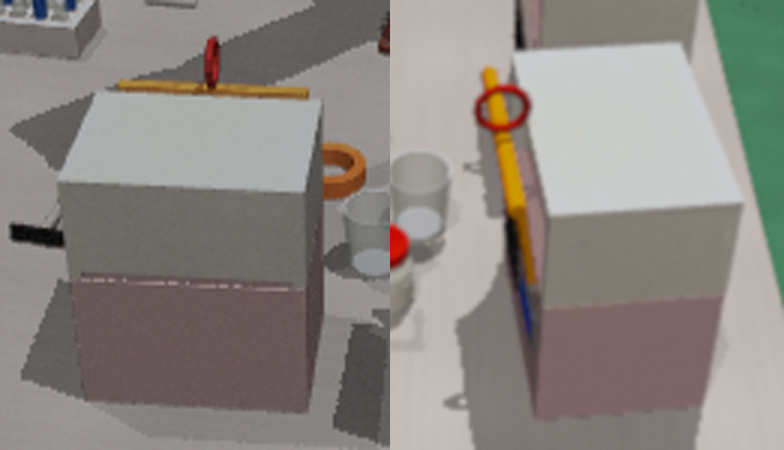

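Run:
```python
from h import *
print(pix2plane('scene',np.array([[233.3,180.7],[307.3,183.3],[220.7,210.7],[301.7,215]]),.26).round(4))
print(pix2plane('side',np.array([[333.7,189.6],[348.6,245.4],[394.1,186],[414.4,242.2]]),.26).round(4))
print('lip ends scene', pix2plane('scene',np.array([[200+119/3,150+85/3],[200+308/3,150+92/3]]),.258).round(4))
```

```text
[[ 0.6993 -0.2706  0.26  ]
 [ 0.6714 -0.0564  0.26  ]
 [ 0.8554 -0.2511  0.26  ]
 [ 0.8335 -0.0367  0.26  ]]
[[ 0.6701 -0.0635  0.26  ]
 [ 0.6977 -0.2733  0.26  ]
 [ 0.8302 -0.0444  0.26  ]
 [ 0.8485 -0.2608  0.26  ]]
lip ends scene [[ 0.6793 -0.2582  0.258 ]
 [ 0.656  -0.0736  0.258 ]]
```

The roof corners put the cabinet yaw at about +7.3°. The eye is at about (0.657, -0.170, 0.283), with the flap ajar by about 0.2 rad. I'll align the pole with it and move the pin beside the ring.

Request:
{"op": "servo_tool", "data": {
  "rows": [
    [1,0,0,0,-0.73],
    [1,0,0,0.07,0],
    [1,0.4,0,0,0],
    [1,0.5,0,0,0],
    [1,0.5,0,0,0],
    [1,0.5,0,0,0],
    [1,0.4,0,0,0],
    [1,0.15,0,0,0],
    [1,0,0,0,0],
    [1,0,0,0,0]
  ]
}}

```text
clock: 12.22
tcp_pos: [0.5663, -0.2531, 0.2748]
orientation: [0.998, 0.063, -0.0, -0.0]
contact_force: [-0.7, -0.3, -2.4]
width: 0.0217
gripper_force: 99.5
```

```bash
python3 pin.py 5
python3 - <<'E'
from h import *
a=cv2.imread('pics/scene5.png')[150:220,230:310]; b=cv2.imread('pics/side5.png')[180:250,290:370]
f=lambda i:cv2.resize(i,(400,350),interpolation=cv2.INTER_CUBIC)
cv2.imwrite('pics/crop5.png',np.hstack([f(a),f(b)]))
E
```

```text
[ 0.5663 -0.2531  0.2748] yaw 7.25 w 0.021685483793754186 [-0.7 -0.3 -2.4] 12.225 [-0.55  0.18  1.49 -0.    1.47  0.9 ]
wrist pole [ 0.6638 -0.2199  0.2815] 0.97 in tool [ 0.101  -0.0207 -0.0068]
wrist eye [ 0.6592 -0.1671  0.2822] 0.71
scene pole [ 0.6614 -0.2174  0.2835] 0.56 in tool [ 0.0989 -0.0234 -0.0088]
scene eye [ 0.6592 -0.1656  0.2829] 0.6
side pole [ 0.664  -0.2151  0.286 ] 0.95 in tool [ 0.1017 -0.0254 -0.0113]
side eye [ 0.6568 -0.1724  0.2848] 0.93
```

View pics/crop5.png

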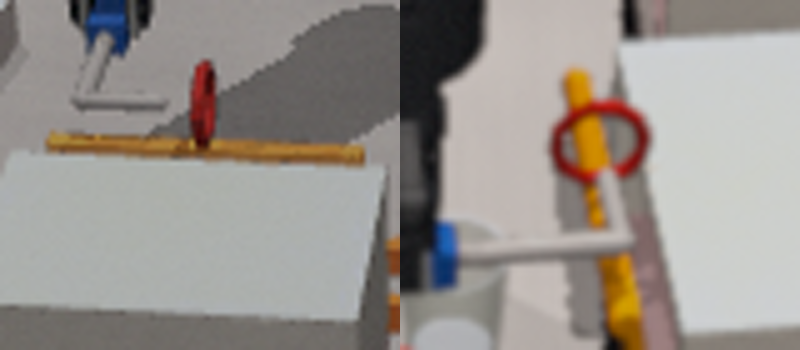

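The pin lines up with the ring in both views. Its tip is at crop (165,103), against a ring centre of (204,103) in the scene view, and extending the pin in the side view reaches the ring centre. I'll insert it about 48 mm sideways.

Request:
{"op": "servo_tool", "data": {
  "rows": [
    [1,0.04,-0.2,0,0],
    [1,0,-0.2,0,0],
    [1,0,-0.2,0,0],
    [1,0,-0.2,0,0],
    [1,0,-0.15,0,0],
    [1,0,0,0,0],
    [1,0,0,0,0]
  ]
}}

```text
clock: 13.55
tcp_pos: [0.5628, -0.2058, 0.2748]
orientation: [0.998, 0.064, 0.0, 0.0]
contact_force: [-0.3, 0.3, -1.6]
width: 0.0219
gripper_force: 99.5
```

```bash
python3 pin.py 6
python3 - <<'E'
from h import *
a=cv2.imread('pics/scene6.png')[150:220,230:310]; b=cv2.imread('pics/side6.png')[180:250,290:370]
f=lambda i:cv2.resize(i,(400,350),interpolation=cv2.INTER_CUBIC)
cv2.imwrite('pics/crop6.png',np.hstack([f(a),f(b)]))
E
```

```text
[ 0.5628 -0.2058  0.2748] yaw 7.3 w 0.02194540248912895 [-0.3  0.3 -1.6] 13.55 [-0.48  0.13  1.54 -0.    1.46  0.96]
wrist pole [ 0.6601 -0.1742  0.2823] 0.69 in tool [ 0.1005 -0.019  -0.0075]
wrist eye [ 0.6583 -0.1698  0.2805] 0.89
scene pole [ 0.6562 -0.1727  0.2839] 0.77 in tool [ 0.0968 -0.021  -0.0091]
scene eye [ 0.6582 -0.1692  0.2834] 0.57
side pole [ 0.657  -0.1697  0.2846] 0.77 in tool [ 0.098  -0.0238 -0.0097]
side eye [ 0.656  -0.1695  0.2841] 0.67
```

View pics/crop6.png

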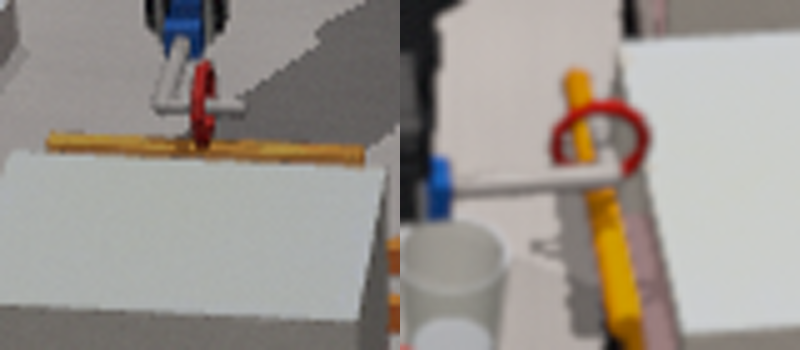

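The pin is through the ring, with its free end showing past it at crop (240,105). Now the first half of the arc.

Request:
{"op": "servo_tool", "data": {
  "rows": [
    [1,-0.16,0,0.04,0],
    [1,-0.16,0,0.05,0],
    [1,-0.155,0,0.055,0],
    [1,-0.15,0,0.07,0],
    [1,-0.145,0,0.08,0],
    [1,-0.14,0,0.09,0],
    [1,-0.13,0,0.1,0],
    [1,-0.13,0,0.105,0],
    [1,-0.12,0,0.11,0],
    [1,0,0,0,0],
    [1,0,0,0,0]
  ]
}}

```text
clock: 15.38
tcp_pos: [0.4987, -0.2139, 0.2396]
orientation: [0.998, 0.064, -0.0, -0.0]
contact_force: [0.8, -0.2, -0.8]
width: 0.022
gripper_force: 99.5
```

```bash
python3 pin.py 7
```

```text
[ 0.4987 -0.2139  0.2396] yaw 7.29 w 0.022029308308013813 [ 0.8 -0.2 -0.8] 15.375 [-0.55  0.02  1.73 -0.    1.39  0.89]
wrist pole [ 0.5953 -0.1829  0.2465] 0.72 in tool [ 0.0998 -0.0185 -0.0069]
wrist eye [ 0.596  -0.1767  0.258 ] 0.62
scene pole [ 0.5938 -0.1771  0.2509] 0.44 in tool [ 0.099  -0.0244 -0.0113]
scene eye [ 0.6007 -0.1731  0.2598] 0.82
side pole [ 0.5951 -0.1738  0.2491] 0.87 in tool [ 0.1007 -0.0276 -0.0095]
side eye [ 0.5959 -0.1772  0.2561] 0.64
```

Request:
{"op": "servo_tool", "data": {
  "rows": [
    [1,-0.11,0,0.12,0],
    [1,-0.1,0,0.13,0],
    [1,-0.096,0,0.138,0],
    [1,-0.085,0,0.14,0],
    [1,-0.075,0,0.147,0],
    [1,-0.066,0,0.155,0],
    [1,-0.04,0,0.117,0],
    [1,-0.038,0,0.117,0],
    [1,-0.027,0,0.12,0],
    [1,0,0,0,0],
    [1,0,0,0,0]
  ]
}}

```text
clock: 17.2
tcp_pos: [0.4676, -0.2179, 0.1807]
orientation: [0.998, 0.064, 0.0, 0.0]
contact_force: [0.1, -0.1, -2.0]
width: 0.0218
gripper_force: 99.5
```

```bash
python3 pin.py 8
```

```text
[ 0.4676 -0.2179  0.1807] yaw 7.3 w 0.021809676926273086 [ 0.1 -0.1 -2. ] 17.2 [-0.59  0.    1.86  0.    1.28  0.85]
wrist pole [ 0.5639 -0.1841  0.1872] 0.56 in tool [ 0.0999 -0.0212 -0.0065]
wrist eye [ 0.5559 -0.1783  0.1962] 0.76
scene pole [ 0.5581 -0.1821  0.1905] 0.43 in tool [ 0.0943 -0.024  -0.0098]
scene eye [ 0.5588 -0.1793  0.2006] 0.37
side pole [ 0.561  -0.1796  0.1904] 0.93 in tool [ 0.0976 -0.0261 -0.0096]
side eye [ 0.5593 -0.1803  0.1963] 0.96
```

Request:
{"op": "servo_tool", "data": {
  "rows": [
    [1,-0.01,0,0.06,0],
    [1,0,0,0.06,0],
    [1,0,0,0,0]
  ]
}}

```text
clock: 18.02
tcp_pos: [0.4666, -0.2181, 0.1745]
orientation: [0.998, 0.064, -0.0, 0.0]
contact_force: [-1.7, -0.3, 0.5]
width: 0.0216
gripper_force: 99.8
```

Request:
{"op": "servo_tool", "data": {
  "rows": [
    [1,0,0,0.05,0],
    [1,0,0,0,0]
  ]
}}

```text
clock: 18.27
tcp_pos: [0.4668, -0.2183, 0.1729]
orientation: [0.998, 0.064, 0.0, 0.0]
contact_force: [-5.0, -0.5, 5.7]
width: 0.0218
gripper_force: 100.5
```

Request:
{"op": "servo_tool", "data": {
  "rows": [
    [1,-0.12,0,0,0],
    [1,0,0,0.06,0],
    [1,0,0,0,0]
  ]
}}

```text
clock: 18.65
tcp_pos: [0.4616, -0.2192, 0.1697]
orientation: [0.998, 0.063, 0.001, 0.001]
contact_force: [1.8, -1.6, 3.7]
width: 0.0218
gripper_force: 100.2
```

```bash
python3 pin.py 9;  python3 - <<'E'
from h import *
a=cv2.imread('pics/scene9.png')[150:230,220:320]; b=cv2.imread('pics/side9.png')[180:260,270:370]
f=lambda i:cv2.resize(i,(400,320),interpolation=cv2.INTER_CUBIC)
cv2.imwrite('pics/crop9.png',np.vstack([np.hstack([f(a),f(b)])]))
E
```

```text
[ 0.4616 -0.2192  0.1697] yaw 7.27 w 0.021756439909378842 [ 1.8 -1.6  3.7] 18.65 [-0.6  -0.    1.89  0.    1.25  0.85]
wrist pole [ 0.5585 -0.1859  0.1814] 0.6 in tool [ 0.1003 -0.0207 -0.0114]
wrist eye [ 0.5581 -0.1803  0.1915] 0.78
scene pole [ 0.5564 -0.1859  0.1804] 0.73 in tool [ 0.0982 -0.021  -0.0104]
scene eye [ 0.5551 -0.1788  0.1941] 0.52
side pole [ 0.5548 -0.1789  0.1819] 0.94 in tool [ 0.0976 -0.0281 -0.012 ]
side eye [ 0.5564 -0.1806  0.1922] 0.96
```

View pics/crop9.png

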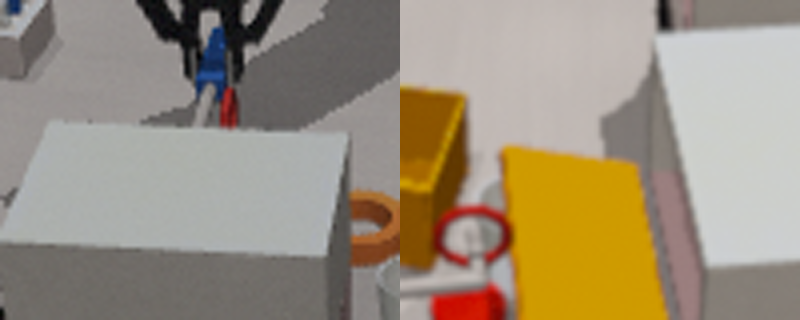

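Request:
{"op": "servo_tool", "data": {
  "rows": [
    [1,0,0,0.05,0],
    [1,0,0,0.03,0],
    [1,0,0,0,0]
  ]
}}

```text
clock: 19.48
tcp_pos: [0.4616, -0.2189, 0.1661]
orientation: [0.998, 0.064, 0.001, 0.0]
contact_force: [2.3, -0.8, 8.0]
width: 0.0218
gripper_force: 100.9
```

Request:
{"op": "servo_tool", "data": {
  "rows": [
    [1,0,0,-0.15,0],
    [1,0,0,-0.14,0],
    [1,0,0,0,0],
    [1,0,0,0,0]
  ]
}}

```text
clock: 19.98
tcp_pos: [0.4602, -0.2183, 0.1789]
orientation: [0.998, 0.064, -0.001, -0.0]
contact_force: [0.3, 0.1, -1.7]
width: 0.0218
gripper_force: 99.6
```

```bash
python3 pin.py 10
```

```text
[ 0.4602 -0.2183  0.1789] yaw 7.31 w 0.02180909204321092 [ 0.3  0.1 -1.7] 19.975 [-0.6  -0.01  1.88 -0.    1.28  0.85]
wrist pole [ 0.5612 -0.1871  0.1928] 0.83 in tool [ 0.1041 -0.0181 -0.014 ]
wrist eye [ 0.5591 -0.1788  0.1911] 0.92
scene pole [ 0.5541 -0.1819  0.1925] 0.6 in tool [ 0.0978 -0.0242 -0.0137]
scene eye [ 0.558  -0.1762  0.1931] 0.4
side pole [ 0.558  -0.1806  0.1938] 0.73 in tool [ 0.1018 -0.025  -0.015 ]
side eye [ 0.554  -0.1826  0.1961] 0.57
```

Request:
{"op": "servo_tool", "data": {
  "rows": [
    [1,0,0.2,0,0],
    [1,0,0.2,0,0],
    [1,0,0.25,0,0],
    [1,0,0.25,0,0],
    [1,0,0.2,0,0],
    [1,0,0,0,0],
    [1,0,0,-0.4,0],
    [1,0,0,-0.8,0],
    [1,0,0,-0.8,0],
    [1,0,0,-0.3,0.73],
    [1,0,0,0,0]
  ]
}}

```text
clock: 21.8
tcp_pos: [0.4684, -0.2734, 0.2962]
orientation: [1.0, 0.001, 0.001, 0.001]
contact_force: [-0.1, 0.3, -0.8]
width: 0.022
gripper_force: 99.6
```

```bash
python3 pin.py 11
```

```text
[ 0.4684 -0.2734  0.2962] yaw 0.08 w 0.02200075051502252 [-0.1  0.3 -0.8] 21.8 [-0.67 -0.02  1.66  0.    1.49  0.9 ]
wrist pole [ 0.5668 -0.2525  0.3026] 0.57 in tool [ 0.0984 -0.0207 -0.0062]
wrist eye [ 0.5524 -0.1776  0.1891] 0.78
scene pole [ 0.5642 -0.2497  0.3069] 0.67 in tool [ 0.0958 -0.0236 -0.0105]
scene eye [ 0.5599 -0.1799  0.1948] 0.62
side pole [ 0.5667 -0.2483  0.305 ] 0.68 in tool [ 0.0984 -0.025  -0.0086]
side eye [ 0.5545 -0.1821  0.1921] 0.98
```

Unhooked, and the flap stays down (eye z≈0.192). I'll carry the pole back to its original open spot.

Request:
{"op": "servo_tool", "data": {
  "rows": [
    [1,-0.4,0,0,0],
    [1,0,-0.5,0,0],
    [1,0,-0.8,0,0],
    [1,0,-0.8,0,0],
    [1,0,-0.8,0,0],
    [1,0,-0.8,0,0],
    [1,0,-0.8,0,0],
    [1,0,-0.8,0,0],
    [1,0,-0.8,0,0],
    [1,0,-0.8,0,0],
    [1,0,-0.8,0,0],
    [1,0,-0.8,0,0],
    [1,0,-0.8,0,0],
    [1,0,-0.8,0,0],
    [1,0,-0.8,0,0],
    [1,0,-0.8,0,0],
    [1,0,-0.6,0,0],
    [1,0,0,0,0],
    [1,0,0,0,0]
  ]
}}

```text
clock: 24.62
tcp_pos: [0.4477, 0.3412, 0.2943]
orientation: [1.0, 0.0, -0.0, 0.0]
contact_force: [0.1, -0.8, -1.3]
width: 0.0217
gripper_force: 99.6
```

Request:
{"op": "servo_tool", "data": {
  "rows": [
    [1,0,0,0.4,0],
    [1,0,0,0.8,0],
    [1,0,0,0.8,0],
    [1,0,0,0.8,0],
    [1,0,0,0.8,0],
    [1,0,0,0.8,0],
    [1,0,0,0.4,0],
    [1,0,0,0.1,0],
    [1,0,0,0,0],
    [1,0,0,0,0]
  ]
}}

```text
clock: 25.88
tcp_pos: [0.4491, 0.3424, 0.0514]
orientation: [1.0, -0.0, 0.001, -0.001]
contact_force: [0.2, -0.3, -1.0]
width: 0.0219
gripper_force: 99.6
```

```bash
python3 pin.py 12
```

```text
[0.4491 0.3424 0.0514] yaw -0.0 w 0.021946604271027816 [ 0.2 -0.3 -1. ] 25.875 [0.51 0.28 1.82 0.   1.04 2.08]
wrist pole [0.5495 0.3639 0.0667] 0.96 in tool [ 0.1005 -0.0215 -0.0151]
scene pole [0.548  0.3653 0.0653] 0.69 in tool [ 0.099  -0.0228 -0.0136]
scene eye [ 0.5562 -0.179   0.1941] 0.5
side pole [0.548  0.3663 0.063 ] 0.86 in tool [ 0.099  -0.0238 -0.0114]
side eye [ 0.5535 -0.1815  0.1939] 0.78
```

Request:
{"op": "servo_tool", "data": {
  "rows": [
    [1,0,0,0.3,0],
    [1,0,0,0.2,0],
    [1,0,0,0.16,0],
    [1,0,0,0,0],
    [1,0,0,0,0]
  ],
  "squeeze": 30
}}

```text
clock: 26.95
tcp_pos: [0.4479, 0.3418, 0.0167]
orientation: [1.0, 0.0, 0.0, -0.0]
contact_force: [0.4, -0.3, -1.9]
width: 0.0218
gripper_force: 99.6
```

Request:
{"op": "servo_tool", "data": {
  "rows": [
    [1,0,0,0.06,0],
    [1,0,0,0.06,0],
    [1,0,0,0,0]
  ],
  "squeeze": 20
}}

```text
clock: 27.32
tcp_pos: [0.4475, 0.3416, 0.0103]
orientation: [1.0, -0.0, -0.0, 0.0]
contact_force: [0.5, 0.1, -1.2]
width: 0.0223
gripper_force: 99.6
```

Request:
{"op": "servo_tool", "data": {
  "rows": [
    [1,0,0,0.05,0],
    [1,0,0,0,0],
    [1,0,0,0,0]
  ]
}}

```text
clock: 27.7
tcp_pos: [0.4479, 0.3418, 0.0083]
orientation: [1.0, -0.0, 0.0, -0.0]
contact_force: [0.1, 0.5, -0.7]
width: 0.0217
gripper_force: 99.8
```

Request:
{"op": "servo_tool", "data": {
  "rows": [
    [1,0,0,0.04,0],
    [1,0,0,0,0],
    [1,0,0,0,0]
  ]
}}

```text
clock: 28.08
tcp_pos: [0.4481, 0.3419, 0.0065]
orientation: [1.0, -0.0, 0.0, -0.0]
contact_force: [1.4, -0.1, 4.2]
width: 0.022
gripper_force: 100.5
```

Request:
{"op": "servo_tool", "data": {
  "rows": [
    [1,0,0,0.02,0],
    [1,0,0,0,0],
    [1,0,0,0,0]
  ]
}}

```text
clock: 28.45
tcp_pos: [0.4482, 0.342, 0.0061]
orientation: [1.0, 0.0, 0.0, -0.0]
contact_force: [-1.3, -2.2, 10.6]
width: 0.022
gripper_force: 101.2
```

Request:
{"op": "servo_tool", "data": {
  "rows": [
    [0.45,0,0,0,0],
    [0.4,0,0,0,0],
    [0.3,0,0,0,0],
    [0.1,0,0,0,0],
    [-0.3,0,0,0,0],
    [-1,0,0,0,0],
    [-1,0,0,0,0],
    [-1,0,0,0,0],
    [-1,0,0,0,0],
    [-1,0,0,-0.2,0],
    [-1,0,0,-0.6,0],
    [-1,0,0,-0.9,0],
    [-1,0,0,-0.9,0],
    [-1,0,0,-0.9,0],
    [-1,0,0,-0.9,0],
    [-1,0,0,0,0],
    [-1,0,0,0,0]
  ]
}}

```text
clock: 30.58
tcp_pos: [0.4476, 0.3417, 0.2253]
orientation: [1.0, 0.0, 0.0, -0.0]
contact_force: [0.1, 0.4, 0.2]
width: 0.0853
gripper_force: 0.0
```

```bash
python3 pin.py 13
python3 - <<'E'
from h import *
for c in ['scene','side']:
    look(c)
    for d in bot.search_frame(c,'white_flap')[:1]: print(c,w(c,d['at']).round(4))
a=cv2.imread('pics/wrist13.png'); b=cv2.imread('pics/side13.png')
cv2.imwrite('pics/end.png',np.hstack([cv2.resize(a,(400,250)),cv2.resize(b,(400,250))]))
E
```

```text
[0.4476 0.3417 0.2253] yaw 0.0 w 0.0853160753799507 [0.1 0.4 0.2] 30.575 [ 0.51  0.08  1.7  -0.    1.37  2.08]
wrist pole [0.5482 0.3582 0.0092] 0.64 in tool [ 0.1006 -0.0165  0.2161]
scene pole [0.5465 0.3644 0.0159] 0.66 in tool [ 0.0988 -0.0227  0.2095]
scene eye [ 0.5557 -0.1807  0.1946] 0.51
side pole [0.5459 0.366  0.0131] 0.9 in tool [ 0.0982 -0.0243  0.2122]
side eye [ 0.5542 -0.181   0.1918] 0.68
scene [0.683  0.165  0.2578]
side [0.6755 0.1489 0.2555]
```

View pics/end.png

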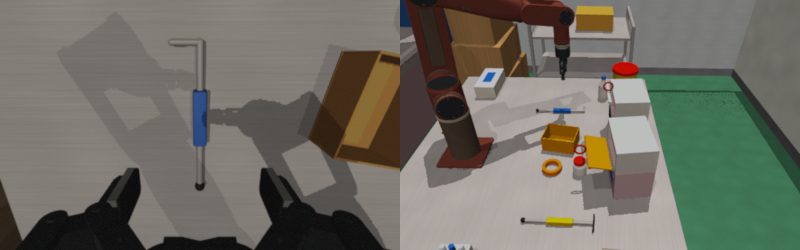

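The pole lies flat with its pin at z≈0.012. The amber flap is fully down, the white flap is where it started, and the gripper is clear. Handing in.

```bash
python3 -c "
from cell import bot
print(bot.job_done())"
```

```text
the job is handed in; nothing more can be done
None
```

I hooked the amber flap with the blue-handled pole and swung it down to its stop (about 1.3 rad). The pole is unhooked and lying flat on the bench near where it started, the white flap was left alone, and I handed the job in at about 31 s; no verdict came back.

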